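# Lock the loaf stop of a bread-slicing guide with its guarded hand nut

## Task

Push the loose aluminium loaf stop of the bread-slicing guide fully home against its end stop, then lock it there by turning the black four-winged nut clockwise, a short arc at a time through the open front of the red guard, until it is snug but not overtightened. Do not lean on the guard, and leave the mugs, spoon, tin and coffee pods where they are.

Things in the scene. Friction and masses are not known exactly. Their poses are not given: they have to be found in the camera images.
- guide: bread-slicing guide, fixed: pale board 240 x 170 x 22 mm. Origin on the worktop under the nut's axis; +x is the way the loaf stop slides home, z up; board from x = -165 to +75 mm. Rails 8 mm tall (inner faces y = +-26.5, x -56 to +18 mm); end stop's face at x = +24. Knife posts, 12 mm square, tops at z = 80, at x = -135 and -155, y = +-70 mm
- guard: red horseshoe wall round the back of the nut; origin and axes as guide. Inner radius 43, outer 50 mm, z 22 to 85 mm, covering directions within 85 degrees of +x. The front (-x side) is open: fingers pinching a wing can swing about 55 degrees to either side of straight front. More than 10 N on it is a fault
- stop_face (a point): centre of the front (-x) surface of the loaf stop's upright plate (8 mm thick behind this point, 110 mm wide in y, from 22 to 85 mm above the worktop; axes as the guide's). Fully home it lies at x = -68 mm in the guide's frame; it starts 15 to 35 mm further out. Push near its middle, low, with a force stop of about 7 N
- stop_home (a point): point on the underside of the loaf stop that meets guide_home when fully home. The stop is one loose aluminium piece, about 0.25 kg: behind its upright plate a foot plate 50 mm wide, 8 mm thick lies on the board between the rails (1.5 mm play each side), with a 13 mm slot open at the far end that straddles the nut's 8 mm stud. It slides with dry friction
- guide_home (a point): point of the guide on the nut's axis, on the top of the board (22 mm above the worktop)
- nut_axis (a point): fixed point of the guide on the nut's axis, 61 mm above the worktop: at the start within 2 mm of half-way up the nut's wings. Black nut with four upright wings 90 degrees apart, each 8 mm thick, 26 mm tall, out to radius 36 mm (hub radius 11 mm). Pinch across one wing at radius 27 mm and swing about the axis; 20 N of grip is enough. It cannot come off
- wing_nut (a joint): nut's angle (rad), growing clockwise seen from above = tightening; sinks 1.27 mm per rad. At 0 a wing points to the guide's -x. Its height on the stud differs by a hidden 2 mm: it meets the stop 0.7 to 3 rad after the start. Until then 0.03 N m turns it, then the torque climbs about 1.2 N m per rad. Snug: 0.25 to 0.5 N m about its axis, felt while turning slowly; 0.65 is too tight
- mug_1: small white mug, 62 x 88 x 50 mm, origin under its centre; bystander
- mug_2: small patterned mug, 58 x 84 x 49 mm, origin under its centre; bystander
- teaspoon_1: red-handled teaspoon, 132 mm long, origin under its centre; bystander
- tin_1: food tin, 58 mm wide, 72 mm tall, origin under its centre; bystander
- pod_b: white coffee pod with a brown lid, 52 mm, origin under its centre; bystander
- pod_a: white coffee pod with a dark lid, 51 mm, origin under its centre; bystander
There are look-alikes about, which are no part of the job. Of the things shaped like the part that bears stop_face, the aluminium one is meant.

How it is judged (in metres and radians):
On the way, in this order (a step that is already met when the one before it is completed fails the run):
1. the loaf stop is fully home (within 3 mm) while the nut is still loose (x of stop_home in the frame of guide above -0.003 m and contact force between wing_nut and loaf_stop below 2 N), for 0.2 s.
2. the nut presses on the loaf stop with at least 12 N (contact force between wing_nut and loaf_stop above 12 N), for 0.3 s.
At the end, for the whole second after the job is handed in: The loaf stop is within 3 mm of fully home and at rest, and the nut, at rest, clamps it with at least 12 N (and was never above 60 N) (x of stop_home in the frame of guide above -0.003 m and contact force between wing_nut and loaf_stop above 12 N and linear speed of loaf_stop below 0.01 m/s and velocity of joint wing_nut below 0.05 rad/s); the robot touches nothing.
It fails at once if the nut is overtightened: it presses on the loaf stop with more than 60 N (contact force between wing_nut and loaf_stop above 60 N).
It fails at once if the robot presses on the red guard with more than 10 N (contact force between any of the fingers, the arm and guard above 10 N).
It fails at once if a bystander is moved by more than 30 mm (distance of any of mug_1, mug_2, teaspoon_1, tin_1, pod_b, pod_a from where it was at the start of the episode above 0.03 m).
It also fails if it takes over 72 s, if anything falls off the work surface, if the arm or the gripper's body presses on something with over 40 N, if the wrist force passes 120 N, or if a joint passes its speed limit or range.

## Robot

A 6-joint arm with a two-finger parallel gripper is mounted at the origin on a cart in front of the work surface, level with it; the furniture and walls round the work are solid. World frame = base frame: x ahead of the robot, y to its left, z up, the work surface at z = 0. Lengths are in mm, angles in rad, forces in N, time in s.
With the tool pointing down it reaches from about 350 to 950 mm from the base axis. Payload 17.4 kg.
Tool frame: the origin (TCP) lies at the very end of the fingers, on their centre line; the grasp point (between the pads) lies robot.tcp_to_grasp behind it (robot.tcp_to_grasp is the distance from the TCP to the grasp point, in mm); z points along the fingers, y is the line along which they close (so a half turn about z gives the same grasp; the last joint's range is limited). The gripper opens to 93 mm and grips with 3 to 60 N. Pads are 15 mm wide; open, the fingers measure 128 mm over their backs; the gripper's body (75 mm by 188 mm) begins 65 mm behind the grasp point.
Start: joints at [1.279, 0.116, 1.442, -0, 1.584, -0.038], TCP at [169.49, 653.38, 218.646] pointing down, gripper open.
Joint ranges: [-2.83, 2.83], [-0.83, 2.19], [0.07, 2.5], [-1.14, 4.28], [0.01, 3], [-2.97, 2.97]. Speed limits (rad/s): [1.89, 1.89, 2.22, 3.14, 3.14, 3.14].

## Interface

Orientations are given as a rotation vector (axis times angle).
In Python, from bench import robot, cams gives the robot as it stands. The module is installed in compiled form; this text tells all that it offers.
- The arm moves only by the tool jog_arm, never from a script. Its argument "deltas" is a list of rows, each a list of 7 numbers: the turn, a rotation vector about the tool's x, y, z in rad, then the shift along the tool's x, y, z in m, then the finger opening in m, from 0 to 0.093. In form: [[wx, wy, wz, tx, ty, tz, claw], ...]. A call has 1 to 12 rows; each row is the pose to reach, as a shift and turn from the pose commanded when the call began, along the tool's axes at that moment; what a row does not reach only later rows make up. A row lasts 1/8 s, in which the tool goes at most 62.5 mm and 10.7 degrees, less where a joint would pass 70% of its speed; a pose out of reach is approached as far as the arm can. A call with a gripper value outside its range is refused whole. The fingers move at their own pace and stop on an object; "grip_force" is the grip in N (left out, the last holds). Time passes only in rows, so rows that repeat a pose let the fingers close. It gives the time, the measured TCP pose, the force, the opening and the grip force at its end, in the units of the state.
- robot.state(): the state, without advancing time (a new reading comes with each control period).
- cams.grab_frame(name): name is "scene" or "top" or "wrist"; returns the picture (384x512x3 uint8, red, green, blue); there is no depth.
- cams.get_calibration(name): a dict with "fx", "fy", "cx", "cy" (pixels), "T" (4x4, takes a point from camera to world coordinates). Camera axes: x right, y down, z forward; pixel columns grow to the right and rows downward; lengths in mm; the calibration is good to about 2 mm. A picture is of the moment at which its call begins: read the wrist's pose just before it. get_calibration takes no time and is no camera call; for the wrist camera it gives the pose at the moment of the call.
- robot.hand_in(): hands the job in; it is judged then, once.
The state is a dict: "clock": time; "joint_pos": joint angles; "qvel": joint speeds; "joint_torque": joint torques, N m; "position": TCP position; "tool_rot": TCP orientation; "contact_force": force on the tool from outside, world axes, zero at the start; "ft_torque": the same for the moment, N m; "opening": finger opening in mm; "grip_force": force on a finger pad.
Only numpy, scipy, OpenCV 4.12 (cv2) and the standard library are available. Lean on these libraries where they do the work, as an engineer would, in place of code of your own. Each camera call takes 0.05 s, during which the arm holds its last target. There are 200 camera calls.

## Working session

There is one attempt and no reset: what is moved stays moved. The work goes in short steps, Python scripts to look and compute and a tool call to move; the robot and the scene stay as the last step left them, time stands still between calls to the robot, and variables do not carry over. Pictures are saved under pics/ and viewed, at most 10 in all, crops included, and the job is handed in when it is done.

Besides the shell and the picture viewer there is one more tool, called after "Call:" by a JSON object that holds its "api" and its "payload", one argument or row to a line. jog_arm: Moves the arm, as the interface text tells. Its arguments: {"type":"object","properties":{"deltas":{"type":"array","items":{"type":"array","items":{"type":"number"}}},"grip_force":{"type":"number"}},"required":["deltas"]}

```bash
mkdir -p pics
python3 - <<'E'
from bench import robot,cams
import cv2,numpy as np
s=robot.state();print(s)
for n in("scene","top"):
    im=cams.grab_frame(n);cv2.imwrite(f"pics/{n}0.png",im[:,:,::-1]);c=cams.get_calibration(n);print(n,c['fx'],c['cx'],c['cy'],np.round(c['T'],3).tolist())
print(robot.tcp_to_grasp)
E
```

```text
{'clock': 0.0, 'joint_pos': array([ 1.27916306e+00,  1.16492363e-01,  1.44230283e+00, -2.64650874e-05,
        1.58401262e+00, -3.78043493e-02]), 'qvel': array([ 0.00061989, -0.00074017,  0.00052452, -0.00031698,  0.00109244,
       -0.00187693]), 'joint_torque': array([-1.70627020e-03, -7.21248937e+01, -6.22633839e+01,  7.80397095e-02,
        2.34313501e-02, -5.93679056e-05]), 'position': array([169.45568717, 653.15293101, 217.87756475]), 'tool_rot': array([-3.97622563e-01, -3.11615295e+00,  1.88963605e-03]), 'contact_force': array([ 0.22739041, -0.82440613,  0.7510384 ]), 'ft_torque': array([-0.00640067,  0.02906883,  0.01002143]), 'grip_force': 0.0, 'opening': 92.81967319163738}
scene 438.3048329688641 251.93133248297866 189.47006375060676 [[0.083, -0.537, 0.839, -693.087], [-0.996, -0.053, 0.065, -108.373], [0.01, -0.842, -0.54, 844.673], [0.0, 0.0, 0.0, 1.0]]
top 391.87693706216896 253.92497653150352 192.80359141816825 [[-0.007, -0.983, 0.185, 350.705], [-1.0, 0.008, 0.005, -1.773], [-0.007, -0.185, -0.983, 1151.358], [0.0, 0.0, 0.0, 1.0]]
18.8
```

View pics/top0.png

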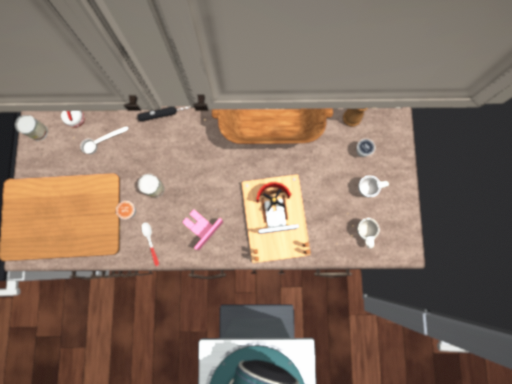

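View pics/scene0.png

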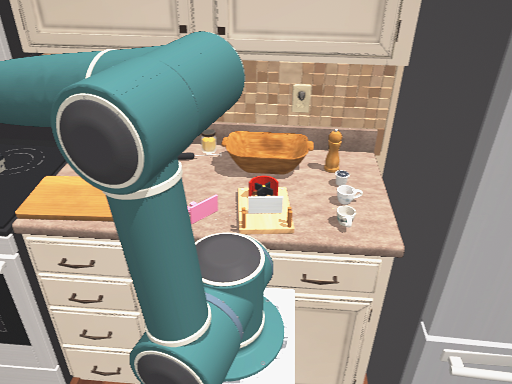

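The top view shows the guide at about (275,218), with the red guard at (273,187), the stop plate near (278,229) and the posts at the bottom. The bystanders are well away from it. The pink stop at (203,226) is a look-alike.

```bash
cat > h.py <<'E'
from bench import robot,cams
import cv2,numpy as np
from scipy.spatial.transform import Rotation as R
def ray(c,uv,z):
    T=np.array(c['T']);d=T[:3,:3]@np.array([(uv[0]-c['cx'])/c['fx'],(uv[1]-c['cy'])/c['fy'],1.]);o=T[:3,3]
    return o+d*(z-o[2])/d[2]
def proj(c,p):
    q=np.linalg.inv(np.array(c['T']))@np.append(p,1);return np.array([c['fx']*q[0]/q[2]+c['cx'],c['fy']*q[1]/q[2]+c['cy']])
def delta(p,rv):
    "tool-axis shift (m) and turn to bring TCP to p (mm), rotation rv"
    s=robot.state();A=R.from_rotvec(s['tool_rot'])
    return np.round((A.inv()*R.from_rotvec(rv)).as_rotvec(),3),np.round(A.inv().apply(np.array(p)-s['position'])/1000,4)
E
python3 - <<'E'
from h import *
im=cv2.imread('pics/top0.png');c=cams.get_calibration('top')
hsv=cv2.cvtColor(im,cv2.COLOR_BGR2HSV)
m=cv2.inRange(hsv,(12,60,170),(30,255,255));m[:165]=0;m[:,:225]=0;m[:,330:]=0
cv2.imwrite('pics/m.png',m)
m=cv2.morphologyEx(m,cv2.MORPH_CLOSE,np.ones((3,3)))
k=max(cv2.findContours(m,0,2)[0],key=cv2.contourArea);r=cv2.minAreaRect(cv2.convexHull(k));b=cv2.boxPoints(r)
print(r,b.tolist());P=np.array([ray(c,q,22) for q in b]);print(P.round(1),np.linalg.norm(np.diff(P,axis=0),axis=1))
cr=im[165:270,225:330];cv2.imwrite('pics/topc.png',cv2.resize(cr,None,fx=5.5,fy=5.5,interpolation=cv2.INTER_CUBIC))
print(R.from_rotvec(robot.state()['tool_rot']).as_matrix().round(3))
w=cams.get_calibration('wrist');print(np.array(w['T']).round(3),w['fx'])
E
```

```text
((283.3164367675781, 216.58843994140625), (98.33223724365234, 79.48672485351562), 81.38435363769531) [[236.65621948242188, 173.930908203125], [315.2459716796875, 162.02337646484375], [329.9766540527344, 259.2459716796875], [251.38690185546875, 271.15350341796875]]
[[ 620.6   54.7   22. ]
 [ 654.9 -179.    22. ]
 [ 369.6 -210.4   22. ]
 [ 338.1   12.8   22. ]] [236.21947038 287.03522089 225.49197213]
[[-0.968  0.251 -0.   ]
 [ 0.251  0.968 -0.001]
 [ 0.    -0.001 -1.   ]]
[[ 2.51000e-01  9.31000e-01  2.67000e-01  9.68050e+01]
 [ 9.68000e-01 -2.41000e-01 -7.00000e-02  6.73340e+02]
 [-1.00000e-03  2.76000e-01 -9.61000e-01  3.83254e+02]
 [ 0.00000e+00  0.00000e+00  0.00000e+00  1.00000e+00]] 335.5534218685321
```

View pics/topc.png

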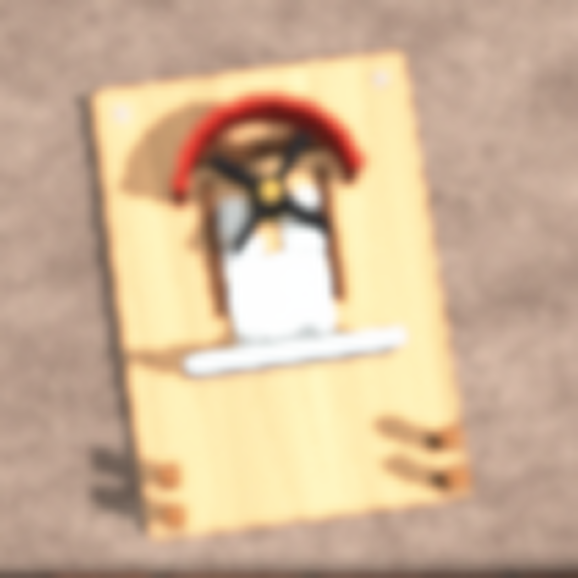

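```bash
cat >> h.py <<'E'
def fit(G,P):
    "2D rigid fit of guide pts G to world P -> origin, yaw"
    G=np.array(G,float);P=np.array(P)[:,:2];a=G-G.mean(0);b=P-P.mean(0)
    th=np.arctan2((a[:,0]*b[:,1]-a[:,1]*b[:,0]).sum(),(a*b).sum());M=R.from_euler('z',th).as_matrix()[:2,:2]
    o=P.mean(0)-M@G.mean(0);return o,th,np.linalg.norm(G@M.T+o-P,axis=1)
E
python3 - <<'E'
from h import *
c=cams.get_calibration('top')
px=[(225+u/5.5,165+v/5.5) for u,v in[(95,92),(405,52),(470,492),(148,535)]]
P=[ray(c,q,22) for q in px]
o,th,e=fit([(75,85),(75,-85),(-165,-85),(-165,85)],P);print(np.round(P,1),o,np.degrees(th),e)
print('nut',ray(c,(225+271/5.5,165+190/5.5),72))
rv=(R.from_euler('z',th)*R.from_matrix(np.diag([1.,-1,-1]))).as_rotvec()
g=np.array([np.cos(th),np.sin(th)])
print(rv,delta([*(o-20*g),215],rv))
E
```

```text
[[ 596.8   38.1   22. ]
 [ 617.4 -128.6   22. ]
 [ 383.4 -155.5   22. ]
 [ 362.8   11.2   22. ]] [534.79481644 -53.42052505] 6.7293555548279045 [2.97344229 1.91233765 3.01987786 1.84209398]
nut [534.25968607 -52.92622352  72.        ]
[3.13617718 0.18438308 0.        ] (array([-0.00e+00,  1.00e-03,  2.77e+00]), array([-0.5124, -0.5995,  0.0036]))
```

Call:
{"api": "jog_arm", "payload": {
  "deltas": [
    [0, 0, 2.0, -0.51, -0.6, 0.003, 0.05],
    [0, 0, 2.0, -0.51, -0.6, 0.003, 0.05],
    [0, 0, 2.0, -0.51, -0.6, 0.003, 0.05],
    [0, 0, 2.0, -0.51, -0.6, 0.003, 0.05],
    [0, 0, 2.0, -0.51, -0.6, 0.003, 0.05],
    [0, 0, 2.0, -0.51, -0.6, 0.003, 0.05],
    [0, 0, 2.0, -0.51, -0.6, 0.003, 0.05],
    [0, 0, 2.0, -0.51, -0.6, 0.003, 0.05],
    [0, 0, 2.0, -0.51, -0.6, 0.003, 0.05],
    [0, 0, 2.0, -0.51, -0.6, 0.003, 0.0],
    [0, 0, 2.0, -0.51, -0.6, 0.003, 0.0],
    [0, 0, 2.77, -0.5124, -0.5995, 0.003, 0.0]
  ]
}}

```text
clock: 1.6
position: [497.8, -23.3, 215.8]
tool_rot: [2.954, 1.069, 0.001]
contact_force: [0.1, 0.7, 0.7]
opening: 24.6
grip_force: 0.0
```

Run:
```python
from h import *
s=robot.state();print(s['clock'],s['position'],s['joint_pos'],s['opening'])
print(delta([514,-55.4,215],[3.13617718,0.18438308,0]))
```

```text
1.6 [497.79076084 -23.3188178  215.80152493] [-9.80765360e-02 -2.75378144e-01  1.81467082e+00  1.21127962e-04
  1.60189265e+00  7.78078076e-01] 24.583709178474113
(array([ 0.   , -0.   ,  0.577]), array([-0.0081,  0.035 ,  0.0008]))
```

Call:
{"api": "jog_arm", "payload": {
  "deltas": [
    [0, 0, 0.577, -0.008, 0.035, 0, 0],
    [0, 0, 0.577, -0.008, 0.035, 0, 0],
    [0, 0, 0.577, -0.008, 0.035, 0, 0],
    [0, 0, 0.577, -0.008, 0.035, 0, 0],
    [0, 0, 0.577, -0.008, 0.035, 0, 0],
    [0, 0, 0.577, -0.008, 0.035, 0, 0]
  ]
}}

```text
clock: 2.35
position: [513.8, -52.9, 215.8]
tool_rot: [3.135, 0.198, 0.0]
contact_force: [-0.2, 0.1, 0.2]
opening: 0.7
grip_force: 0.0
```

Run:
```python
from h import *
s=robot.state();print(s['clock'],s['position'],s['tool_rot'],s['joint_pos'],s['opening'])
w=cams.get_calibration('wrist');im=cams.grab_frame('wrist');cv2.imwrite('pics/w1.png',im[:,:,::-1]);np.save('w1.npy',w['T'],)
print(w['cx'],w['cy'],w['fy'])
```

```text
2.35 [513.78378808 -52.92208641 215.80620332] [3.13530358e+00 1.97899462e-01 9.81674027e-05] [-1.52012645e-01 -2.33128474e-01  1.78026302e+00 -3.51297978e-05
  1.59438647e+00  1.29271068e+00] 0.7040485984166941
254.7424150489192 187.94906060162702 335.5534218685321
```

View pics/w1.png

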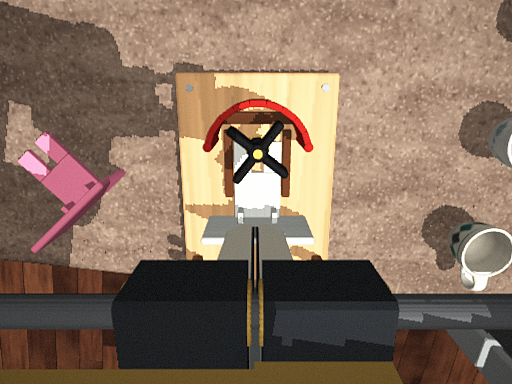

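The wrist view shows the nut stud at about (258,154), wing tips near (237,181), (285,174), (279,125) and (229,129), and the far board corners at (178,73) and (339,72). The loaf stop plate runs from (204,228) to (312,228).

Run:
```python
from h import *
c=cams.get_calibration('wrist');im=cv2.imread('pics/w1.png');hsv=cv2.cvtColor(im,cv2.COLOR_BGR2HSV)
P=[ray(c,q,22) for q in[(177.5,73),(339.5,72.5)]];print(np.round(P,1),np.linalg.norm(P[0]-P[1]))
d=(P[0]-P[1])[:2];print('yaw from far edge',np.degrees(np.arctan2(d[1],d[0]))-90,'origin est',(P[0]+P[1])[:2]/2-75*np.array([d[1],-d[0]])/np.linalg.norm(d))
y=cv2.inRange(hsv,(18,120,120),(35,255,255));y[:140]=0;y[170:]=0;y[:,:245]=0;y[:,270:]=0
n=np.argwhere(y).mean(0)[::-1];print('stud px',n,y.sum()//255,ray(c,n,80))
k=cv2.inRange(hsv,(0,0,0),(180,255,60));k[:110]=0;k[195:]=0;k[:,:215]=0;k[:,300:]=0
nn,l,st,ce=cv2.connectedComponentsWithStats(k);i=1+st[1:,4].argmax();pts=np.argwhere(l==i)[:,::-1]
o=np.array([534.6,-53.2]);W=np.array([ray(c,p,74) for p in pts])[:,:2];print('nut centroid',W.mean(0),st[i])
W=W-W.mean(0);r=np.hypot(*W.T);a=np.arctan2(W[:,1],W[:,0]);s=r>20
print('rmax',np.percentile(r,98),'wing yaw mod90',np.degrees(np.angle(np.exp(4j*a[s]).mean())/4))
g=cv2.inRange(hsv,(0,0,90),(180,40,255));
rd=cv2.inRange(hsv,(0,150,80),(8,255,255))|cv2.inRange(hsv,(172,150,80),(180,255,255));rd[250:]=0
pr=np.argwhere(rd)[:,::-1];hull=cv2.convexHull(pr);(cx,cy),rr=cv2.minEnclosingCircle(hull);print('guard',cx,cy,rr,ray(c,(cx,cy),85),rr*(np.array(c['T'])[2,3]-85)/c['fx'])
cv2.imwrite('pics/w1c.png',cv2.resize(im[95:265,160:350],None,fx=3.5,fy=3.5,interpolation=cv2.INTER_CUBIC))
```

```text
[[ 599.6   37.5   22. ]
 [ 620.7 -125.3   22. ]] 164.18080773834424
yaw from far edge 7.384074301026288 origin est [535.78294589 -53.51303025]
stud px [257.49382716 153.98765432] 81 [537.79163231 -51.76447778  80.        ]
nut centroid [539.75761075 -51.42874376] [ 224  119   64   65 1345]
rmax 34.81785955574906 wing yaw mod90 -30.737854088103227
guard 185.665771484375 183.25033569335938 131.9979248046875 [503.60008117  10.0778672   85.        ] 116.46930092646836
```

View pics/w1c.png

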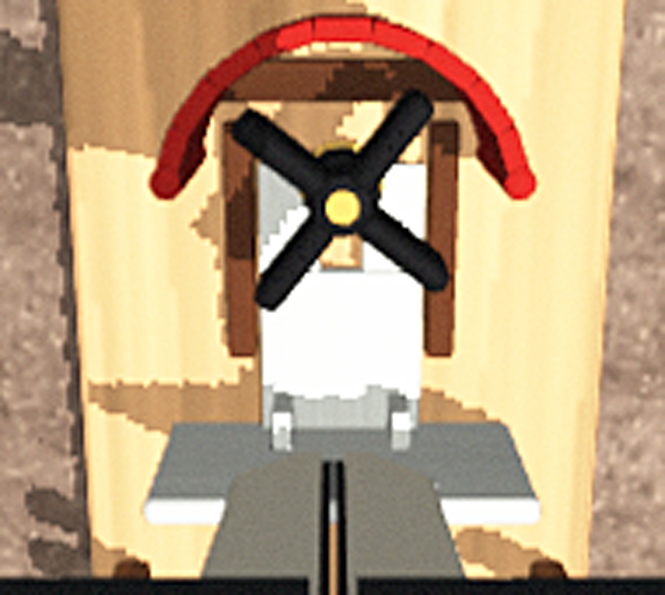

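Run:
```python
from h import *
c=cams.get_calibration('wrist');t=cams.get_calibration('top')
f=lambda u,v:(160+u/3.5,95+v/3.5)
A,B=[ray(c,f(*q),85) for q in((165,187),(521,187))];d=A-B;y=np.degrees(np.arctan2(d[1],d[0]))-90;n=np.array([d[1],-d[0]])/np.hypot(*d[:2])
print('guard',A,B,np.linalg.norm(d),y,((A+B)/2)[:2]-4*n)
A,B=[ray(c,f(*q),85) for q in((147,521),(540,521))];d=A-B;y=np.degrees(np.arctan2(d[1],d[0]))-90
print('plate front',A,B,(A+B)/2,np.linalg.norm(d),y)
p1=np.array([c['T'][i][3] for i in range(3)]);r1=ray(c,(257.5,154),0)-p1;p2=np.array([t['T'][i][3] for i in range(3)]);r2=ray(t,(225+272/5.5,165+189/5.5),0)-p2
s=np.linalg.lstsq(np.c_[r1,-r2],p2-p1,rcond=None)[0];print('stud',p1+s[0]*r1,p2+s[1]*r2)
tips=[f(*q) for q in((240,122),(421,102),(437,280),(268,298))];ce=np.array(ray(c,f(342,206),76))
W=np.array([ray(c,q,74) for q in tips]);print(np.round(W,1),W.mean(0));D=W[:,:2]-W.mean(0)[:2];print(np.degrees(np.arctan2(D[:,1],D[:,0])),np.hypot(*D.T))
```

```text
guard [538.00834926  -6.62000177  85.        ] [549.36124642 -96.21444891  85.        ] 90.31086996331828 7.221706586681137 [539.71652925 -51.92006169]
plate front [445.09996562  -9.74370836  85.        ] [ 458.71904315 -117.11055754   85.        ] [451.90950439 -63.42713295  85.        ] 108.22716652880511 7.22914503108214
stud [535.58187949 -52.1484712   67.62263758] [535.5068319  -53.6492867   67.68168415]
[[555.4 -23.1  74. ]
 [566.3 -68.9  74. ]
 [520.1 -80.1  74. ]
 [509.4 -35.5  74. ]] [537.81637728 -51.88705295  74.        ]
[  58.62984156  -30.79149467 -122.11788522  150.01884324] [33.7234173  33.18704809 33.26728793 32.76084637]
```

Call:
{"api": "jog_arm", "payload": {
  "deltas": [
    [0, 0, 0, -0.0975, 0.0027, 0, 0],
    [0, 0, 0, -0.0975, 0.0027, 0, 0],
    [0, 0, 0, -0.0975, 0.0027, 0.06, 0],
    [0, 0, 0, -0.0975, 0.0027, 0.12, 0],
    [0, 0, 0, -0.0975, 0.0027, 0.17, 0],
    [0, 0, 0, -0.0975, 0.0027, 0.182, 0],
    [0, 0, 0, -0.0975, 0.0027, 0.182, 0],
    [0, 0, 0, -0.0975, 0.0027, 0.182, 0]
  ]
}}

```text
clock: 3.4
position: [418.5, -68.0, 36.0]
tool_rot: [3.135, 0.194, 0.004]
contact_force: [-0.3, 0.5, 0.1]
opening: 0.5
grip_force: 0.0
```

Call:
{"api": "jog_arm", "payload": {
  "deltas": [
    [0, 0, 0, 0.008, 0, 0, 0],
    [0, 0, 0, 0.016, 0, 0, 0],
    [0, 0, 0, 0.02, 0, 0, 0],
    [0, 0, 0, 0.022, 0, 0, 0],
    [0, 0, 0, 0.024, 0, 0, 0],
    [0, 0, 0, 0.026, 0, 0, 0],
    [0, 0, 0, 0.028, 0, 0, 0],
    [0, 0, 0, 0.03, 0, 0, 0]
  ]
}}

```text
clock: 4.4
position: [447.2, -64.0, 33.7]
tool_rot: [3.136, 0.193, -0.0]
contact_force: [-1.6, 0.0, -1.3]
opening: 0.6
grip_force: 0.6
```

Call:
{"api": "jog_arm", "payload": {
  "deltas": [
    [0, 0, 0, 0.001, 0, 0, 0],
    [0, 0, 0, 0.002, 0, 0, 0],
    [0, 0, 0, 0.003, 0, 0, 0],
    [0, 0, 0, 0.004, 0, 0, 0],
    [0, 0, 0, 0.005, 0, 0, 0],
    [0, 0, 0, 0.006, 0, 0, 0],
    [0, 0, 0, 0.007, 0, 0, 0],
    [0, 0, 0, 0.008, 0, 0, 0],
    [0, 0, 0, 0.009, 0, 0, 0],
    [0, 0, 0, 0.01, 0, 0, 0]
  ]
}}

```text
clock: 5.65
position: [457.1, -62.8, 33.8]
tool_rot: [3.136, 0.194, -0.0]
contact_force: [-2.0, -0.6, -0.9]
opening: 0.7
grip_force: 0.6
```

Call:
{"api": "jog_arm", "payload": {
  "deltas": [
    [0, 0, 0, 0.001, 0, 0, 0],
    [0, 0, 0, 0.002, 0, 0, 0]
  ]
}}

```text
clock: 5.9
position: [458.4, -62.7, 33.8]
tool_rot: [3.135, 0.194, -0.003]
contact_force: [-17.6, -3.2, 10.9]
opening: 0.7
grip_force: 8.9
```

Call:
{"api": "jog_arm", "payload": {
  "deltas": [
    [0, 0, 0, 0.001, 0, 0, 0]
  ]
}}

```text
clock: 6.02
position: [458.4, -62.7, 33.8]
tool_rot: [3.135, 0.194, -0.007]
contact_force: [-32.9, -4.2, 18.3]
opening: 0.2
grip_force: 15.9
```

Call:
{"api": "jog_arm", "payload": {
  "deltas": [
    [0, 0, 0, -0.006, 0, 0, 0],
    [0, 0, 0, -0.012, 0, 0, 0],
    [0, 0, 0, -0.012, 0, -0.06, 0],
    [0, 0, 0, -0.012, 0, -0.12, 0],
    [0, 0, 0, -0.012, 0, -0.165, 0.03],
    [0, 0, 0, -0.012, 0, -0.165, 0.03],
    [0, 0, 0, -0.012, 0, -0.165, 0.03]
  ]
}}

```text
clock: 6.9
position: [447.9, -63.9, 198.0]
tool_rot: [-3.135, -0.193, 0.001]
contact_force: [-0.1, 0.2, 0.4]
opening: 25.9
grip_force: 0.0
```

Run:
```python
from h import *
s=robot.state();print(s['clock'],s['position'],s['tool_rot'],s['contact_force'])
c=cams.get_calibration('wrist');im=cams.grab_frame('wrist')[:,:,::-1]
np.save('w2.npy',np.array(c['T']));cv2.imwrite('pics/w2.png',im);o=proj(c,[536.5,-52.7,50]);print(o)
x0,y0=int(o[0])-95,int(o[1])-65;print(x0,y0)
cv2.imwrite('pics/w2c.png',cv2.resize(im[max(y0,0):y0+170,x0:x0+190],None,fx=3.5,fy=3.5,interpolation=cv2.INTER_CUBIC))
```

```text
6.9 [447.86889194 -63.87806734 197.95627895] [-3.13546581e+00 -1.93445307e-01  7.01509011e-04] [-0.09628031  0.24147825  0.35470061]
[255.3507573  78.6609848]
160 13
```

View pics/w2c.png

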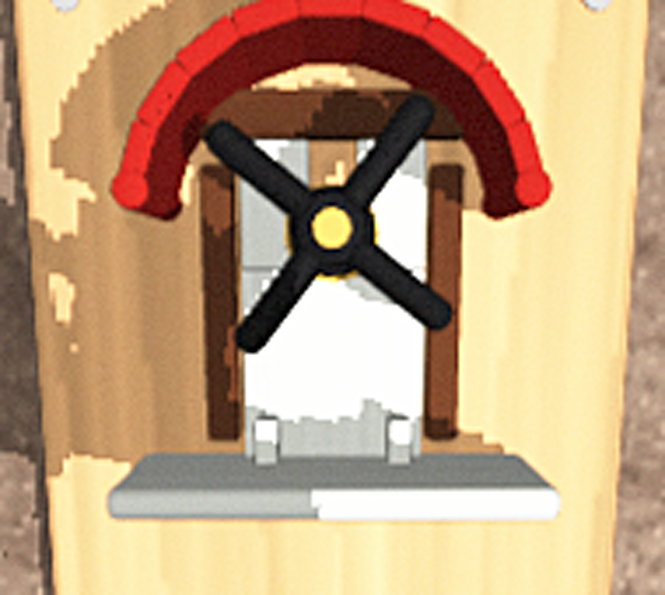

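The foot plate now meets the brown end-stop bar at crop y≈138. The plate's front edge is at crop y≈518, and the guard tips are at (132,187) and (532,187). I'll check the distance between them.

Run:
```python
from h import *
c=cams.get_calibration('wrist')
f=lambda u,v:(160+u/3.5,13+v/3.5)
def mid(a,b,z):
    A,B=ray(c,f(*a),z),ray(c,f(*b),z);d=A-B;return (A+B)/2,np.linalg.norm(d),np.degrees(np.arctan2(d[1],d[0]))-90
g=mid((131,187),(532,187),85);p=mid((108,519),(559,518),85);print(g,p)
th=np.radians(7.25);n=np.array([np.cos(th),np.sin(th)]);print('origin from guard',g[0][:2]-4*n,'plate dist',(g[0]-p[0])[:2]@n)
for z in(66,70,74,78):print(z,ray(c,f(332,228),z))
W=np.array([ray(c,f(*q),74) for q in((217,132),(424,104),(443,319),(249,344))]);D=W[:,:2]-W.mean(0)[:2];print(W.mean(0),np.degrees(np.arctan2(D[:,1],D[:,0])),np.hypot(*D.T))
```

```text
(array([543.89405618, -51.13500477,  85.        ]), np.float64(89.3117904803725), np.float64(7.087073264510778)) (array([469.41922253, -60.87209676,  85.        ]), np.float64(108.43301847600353), np.float64(7.231165361968905))
origin from guard [539.92603638 -51.63980065] plate dist 75.10821458156991
66 [535.96338855 -52.22938497  66.        ]
70 [535.82180555 -52.24954902  70.        ]
74 [535.68022256 -52.26971308  74.        ]
78 [535.53863956 -52.28987713  78.        ]
[535.86132148 -52.54142789  74.        ] [  59.1487751   -30.62775091 -121.3557294   149.8872558 ] [33.73296194 33.70614642 33.43506191 33.41426469]
```

```bash
cat >> h.py <<'E'
O=np.array([535.8,-52.4])
def wing(phi,r=26,z=42):
    "tool pose pinching wing at world angle phi deg -> delta rows"
    a=np.radians(phi);p=[*(O+r*np.array([np.cos(a),np.sin(a)])),z]
    rv=(R.from_euler('z',phi-180,degrees=True)*R.from_matrix(np.diag([1.,-1,-1]))).as_rotvec()
    return delta(p,rv)
E
python3 -c "
from h import *
print(wing(239.3,26,100),wing(239.3,26,42))"
```

```text
(array([-0.001,  0.001, -0.912]), array([0.0731, 0.0201, 0.0973])) (array([-0.001,  0.001, -0.912]), array([0.0732, 0.0201, 0.1553]))
```

Call:
{"api": "jog_arm", "payload": {
  "deltas": [
    [0, 0, -0.912, 0.073, 0.02, 0, 0.022],
    [0, 0, -0.912, 0.073, 0.02, 0.0, 0.022],
    [0, 0, -0.912, 0.073, 0.02, 0.03, 0.022],
    [0, 0, -0.912, 0.073, 0.02, 0.06, 0.022],
    [0, 0, -0.912, 0.073, 0.02, 0.09, 0.022],
    [0, 0, -0.912, 0.073, 0.02, 0.097, 0.022],
    [0, 0, -0.912, 0.073, 0.02, 0.097, 0.022],
    [0, 0, -0.912, 0.073, 0.02, 0.097, 0.022]
  ]
}}

```text
clock: 7.95
position: [523.5, -74.9, 102.9]
tool_rot: [2.731, 1.551, 0.002]
contact_force: [-0.0, -0.3, -0.5]
opening: 21.7
grip_force: 0.0
```

Run:
```python
from h import *
s=robot.state();print(s['clock'],s['position'],s['tool_rot'],s['opening'],s['contact_force'])
print(wing(239.3))
c=cams.get_calibration('wrist');im=cams.grab_frame('wrist')[:,:,::-1];cv2.imwrite('pics/w3.png',im)
```

```text
7.95 [523.50410668 -74.85625299 102.90211241] [2.73093126e+00 1.55116956e+00 1.56609091e-03] 21.688470244803632 [-0.03498103 -0.28803886 -0.54010986]
(array([ 0.001, -0.   , -0.002]), array([-0.0004, -0.001 ,  0.0609]))
```

View pics/w3.png

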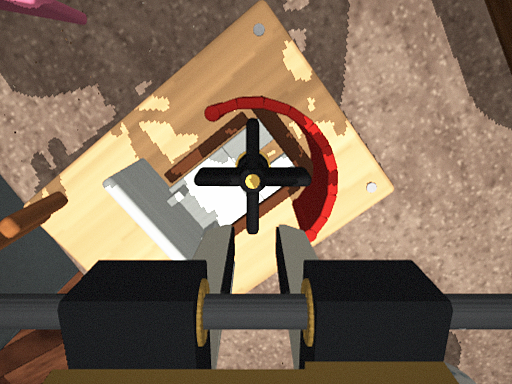

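The wing points straight at the fingers, at column 252 with the gap centred near 255. The guard's end at (312,238) is close to the right finger but clear of it. I'll descend carefully.

Call:
{"api": "jog_arm", "payload": {
  "deltas": [
    [0, 0, 0, -0.0005, -0.001, 0.012, 0.022],
    [0, 0, 0, -0.0005, -0.001, 0.024, 0.022],
    [0, 0, 0, -0.0005, -0.001, 0.03, 0.022],
    [0, 0, 0, -0.0005, -0.001, 0.03, 0.022]
  ]
}}

```text
clock: 8.5
position: [521.7, -74.7, 71.1]
tool_rot: [-2.729, -1.554, 0.001]
contact_force: [0.1, 0.2, -0.7]
opening: 21.8
grip_force: 0.0
```

Call:
{"api": "jog_arm", "payload": {
  "deltas": [
    [0, 0, 0, 0, 0, 0.01, 0.022],
    [0, 0, 0, 0, 0, 0.02, 0.022],
    [0, 0, 0, 0, 0, 0.03, 0.022],
    [0, 0, 0, 0, 0, 0.03, 0.022]
  ]
}}

```text
clock: 9.0
position: [521.4, -74.6, 40.7]
tool_rot: [-2.729, -1.554, 0.002]
contact_force: [0.9, 0.0, -0.6]
opening: 21.7
grip_force: 0.0
```

Call:
{"api": "jog_arm", "payload": {
  "deltas": [
    [0, 0, 0, 0, 0, 0, 0.0],
    [0, 0, 0, 0, 0, 0, 0.0],
    [0, 0, 0, 0, 0, 0, 0.0],
    [0, 0, 0, 0, 0, 0, 0.0]
  ],
  "grip_force": 20
}}

```text
clock: 9.5
position: [522.1, -74.7, 42.1]
tool_rot: [2.73, 1.554, 0.0]
contact_force: [-2.6, 0.3, 3.4]
opening: 8.0
grip_force: 20.0
```

Run:
```python
from h import *
s=robot.state();print(s);print(wing(239.3))
```

```text
{'clock': 9.5, 'joint_pos': array([-1.90532486e-01, -1.01683463e-01,  1.95381977e+00,  2.81548525e-05,
        1.28911032e+00,  3.44949688e-01]), 'qvel': array([-0.00108506,  0.00017045,  0.00030596, -0.00082107, -0.00107415,
        0.00024525]), 'joint_torque': array([-3.78815259e-02, -4.70244598e+01, -5.64217293e+01,  6.77344250e-02,
       -6.30300511e-01,  6.03483897e-02]), 'position': array([522.05194318, -74.7109491 ,  42.14675225]), 'tool_rot': array([2.72981248e+00, 1.55449122e+00, 4.40441499e-04]), 'contact_force': array([-2.64606103,  0.27368589,  3.43305948]), 'ft_torque': array([0.02571228, 0.42540345, 0.08716745]), 'grip_force': 20.00015527009964, 'opening': 8.016110437120009}
(array([ 0., -0.,  0.]), array([0.0002, 0.0004, 0.0001]))
```

Call:
{"api": "jog_arm", "payload": {
  "deltas": [
    [0, 0, 0.1, 0.0001, -0.0026, 0.0001, 0],
    [0, 0, 0.2, 0.0005, -0.0052, 0.0003, 0],
    [0, 0, 0.3, 0.0012, -0.0077, 0.0004, 0],
    [0, 0, 0.4, 0.002, -0.0101, 0.0005, 0],
    [0, 0, 0.5, 0.0032, -0.0125, 0.0006, 0],
    [0, 0, 0.6, 0.0045, -0.0147, 0.0008, 0],
    [0, 0, 0.6, 0.0045, -0.0147, 0.0008, 0]
  ]
}}

```text
clock: 10.38
position: [511.8, -63.4, 41.4]
tool_rot: [3.067, 0.679, 0.001]
contact_force: [-0.7, -1.9, 4.1]
opening: 7.8
grip_force: 20.0
```

```bash
cat >> h.py <<'E'
def tq():
    s=robot.state();A=R.from_rotvec(s['tool_rot']).as_matrix();p=s['position'];F=s['contact_force'];T=s['ft_torque']
    yaw=np.degrees(np.arctan2(A[1,0],A[0,0]));d=np.array([*(p[:2]-O),0])/1000
    v=p[:2]-O;print('t',s['clock'],'p',p.round(1),'yaw',yaw.round(2),'r',np.hypot(*v).round(1),'phi',(np.degrees(np.arctan2(v[1],v[0]))-180).round(1),'F',F.round(1),'Tz',T.round(3),'axis torque',(T[2]+np.cross(d,F)[2]).round(3),'open',s['opening'].round(2))
E
python3 -c "
from h import *
tq()"
```

```text
Traceback (most recent call last):
  File "h.py", line 27, in tq
    v=p[:2]-O;print('t',s['clock'],'p',p.round(1),'yaw',yaw.round(2),'r',np.hypot(*v).round(1),'phi',(np.degrees(np.arctan2(v[1],v[0]))-180).round(1),'F',F.round(1),'Tz',T.round(3),'axis torque',(T[2]+np.cross(d,F)[2]).round(3),'open',s['opening'].round(2))
                                                                                                                                                                                                                                           ^^^^^^^^^^^^^^^^^^
AttributeError: 'float' object has no attribute 'round'
```

```bash
sed -i "s/s\['opening'\].round(2)/s['opening']/" h.py; python3 -c "
from h import *
tq()"
```

```text
t 10.375 p [511.8 -63.4  41.4] yaw 24.98 r 26.4 phi -335.3 F [-0.7 -1.9  4.1] Tz [-0.316  0.207 -0.027] axis torque 0.012 open 7.83764479823451
```

Call:
{"api": "jog_arm", "payload": {
  "deltas": [
    [0, 0, 0.05, 0, -0.0013, 0.0001, 0],
    [0, 0, 0.1, 0.0001, -0.0026, 0.0001, 0],
    [0, 0, 0.15, 0.0003, -0.0039, 0.0002, 0],
    [0, 0, 0.2, 0.0005, -0.0052, 0.0003, 0],
    [0, 0, 0.2, 0.0005, -0.0052, 0.0003, 0]
  ]
}}

```text
clock: 11.0
position: [510.1, -58.6, 41.1]
tool_rot: [3.119, 0.372, 0.001]
contact_force: [-0.3, -1.7, 4.8]
opening: 7.8
grip_force: 20.0
```

```bash
python3 -c "
from h import *
tq()"
```

```text
t 11.0 p [510.1 -58.6  41.1] yaw 13.6 r 26.4 phi -346.4 F [-0.3 -1.7  4.8] Tz [-0.332  0.292 -0.075] axis torque -0.033 open 7.836558215212569
```

Call:
{"api": "jog_arm", "payload": {
  "deltas": [
    [0, 0, 0.06, 0, -0.0016, 0.0001, 0],
    [0, 0, 0.12, 0.0002, -0.0031, 0.0002, 0],
    [0, 0, 0.18, 0.0004, -0.0047, 0.0002, 0],
    [0, 0, 0.24, 0.0007, -0.0062, 0.0003, 0],
    [0, 0, 0.3, 0.0012, -0.0077, 0.0004, 0],
    [0, 0, 0.3, 0.0012, -0.0077, 0.0004, 0]
  ]
}}

```text
clock: 11.75
position: [509.5, -51.0, 40.7]
tool_rot: [3.139, -0.098, 0.001]
contact_force: [-1.2, -3.3, 6.1]
opening: 8.0
grip_force: 20.0
```

```bash
python3 -c "
from h import *
tq()"
```

```text
t 11.75 p [509.5 -51.   40.7] yaw -3.59 r 26.3 phi -3.1 F [-1.2 -3.3  6.1] Tz [-0.519  0.381 -0.056] axis torque 0.033 open 7.983318345551356
```

Call:
{"api": "jog_arm", "payload": {
  "deltas": [
    [0, 0, 0.06, 0, -0.0016, 0, 0],
    [0, 0, 0.12, 0.0002, -0.0031, 0, 0],
    [0, 0, 0.18, 0.0004, -0.0047, 0.0001, 0],
    [0, 0, 0.24, 0.0007, -0.0062, 0.0002, 0],
    [0, 0, 0.3, 0.0012, -0.0077, 0.0002, 0],
    [0, 0, 0.3, 0.0012, -0.0077, 0.0002, 0]
  ]
}}

```text
clock: 12.5
position: [511.2, -43.5, 40.6]
tool_rot: [3.089, -0.566, 0.001]
contact_force: [-2.3, -4.6, 6.8]
opening: 7.9
grip_force: 20.0
```

```bash
python3 -c "
from h import *
tq()"
```

```text
t 12.5 p [511.2 -43.5  40.6] yaw -20.78 r 26.2 phi -19.8 F [-2.3 -4.6  6.8] Tz [-0.745  0.627 -0.038] axis torque 0.095 open 7.897571286520002
```

Call:
{"api": "jog_arm", "payload": {
  "deltas": [
    [0, 0, 0.05, 0, -0.0013, 0, 0],
    [0, 0, 0.1, 0.0001, -0.0026, 0.0001, 0],
    [0, 0, 0.15, 0.0003, -0.0039, 0.0001, 0],
    [0, 0, 0.15, 0.0003, -0.0039, 0.0001, 0]
  ]
}}

```text
clock: 13.0
position: [512.8, -40.1, 40.5]
tool_rot: [3.038, -0.796, 0.001]
contact_force: [-3.7, -5.4, 7.4]
opening: 8.0
grip_force: 20.0
```

```bash
python3 -c "
from h import *
tq()"
```

```text
t 13.0 p [512.8 -40.1  40.5] yaw -29.36 r 26.1 phi -28.1 F [-3.7 -5.4  7.4] Tz [-0.959  0.773  0.033] axis torque 0.204 open 7.973022827211151
```

Call:
{"api": "jog_arm", "payload": {
  "deltas": [
    [0, 0, 0.05, 0, -0.0013, 0, 0],
    [0, 0, 0.1, 0.0001, -0.0026, 0.0001, 0],
    [0, 0, 0.1, 0.0001, -0.0026, 0.0001, 0]
  ]
}}

```text
clock: 13.38
position: [514.1, -38.0, 40.5]
tool_rot: [2.994, -0.947, 0.001]
contact_force: [-4.8, -5.9, 8.2]
opening: 7.9
grip_force: 20.0
```

```bash
python3 -c "
from h import *
tq()"
```

```text
t 13.375 p [514.1 -38.   40.5] yaw -35.09 r 26.1 phi -33.6 F [-4.8 -5.9  8.2] Tz [-1.041  0.919  0.049] axis torque 0.246 open 7.874701715417121
```

Call:
{"api": "jog_arm", "payload": {
  "deltas": [
    [0, 0, 0.05, 0, -0.0013, 0, 0],
    [0, 0, 0.1, 0.0001, -0.0026, 0.0, 0],
    [0, 0, 0.1, 0.0001, -0.0026, 0.0, 0]
  ]
}}

```text
clock: 13.75
position: [515.6, -36.0, 40.5]
tool_rot: [2.943, -1.095, 0.001]
contact_force: [-5.0, -6.1, 9.0]
opening: 7.9
grip_force: 20.0
```

```bash
python3 -c "
from h import *
tq()"
```

```text
t 13.75 p [515.6 -36.   40.5] yaw -40.82 r 26.0 phi -39.2 F [-5.  -6.1  9. ] Tz [-1.197  1.003  0.155] axis torque 0.36 open 7.923266413710326
```

Call:
{"api": "jog_arm", "payload": {
  "deltas": [
    [0, 0, 0, 0, 0, 0, 0.02],
    [0, 0, 0, 0, 0, 0, 0.02],
    [0, 0, 0, 0, 0, 0, 0.02]
  ]
}}

```text
clock: 14.12
position: [515.5, -35.1, 39.7]
tool_rot: [-2.943, 1.098, 0.0]
contact_force: [0.6, -0.4, 1.2]
opening: 19.9
grip_force: 0.0
```

```bash
python3 -c "
from h import *
tq()"
```

```text
t 14.125 p [515.5 -35.1  39.7] yaw -40.91 r 26.7 phi -40.4 F [ 0.6 -0.4  1.2] Tz [0.066 0.191 0.012] axis torque 0.009 open 19.917965791759784
```

Call:
{"api": "jog_arm", "payload": {
  "deltas": [
    [0, 0, 0, 0, 0, -0.02, 0.02],
    [0, 0, 0, 0, 0, -0.04, 0.02],
    [0, 0, 0, 0, 0, -0.06, 0.02],
    [0, 0, 0, 0, 0, -0.06, 0.02]
  ]
}}

```text
clock: 14.62
position: [516.5, -35.3, 102.3]
tool_rot: [-2.942, 1.098, -0.005]
contact_force: [-0.1, -0.0, -0.2]
opening: 20.0
grip_force: 0.0
```

Run:
```python
from h import *
tq()
c=cams.get_calibration('wrist');im=cams.grab_frame('wrist')[:,:,::-1].copy();cv2.imwrite('pics/w4.png',im)
hsv=cv2.cvtColor(im,cv2.COLOR_BGR2HSV);u,v=proj(c,[*O,66]).astype(int);print(u,v)
k=cv2.inRange(hsv,(0,0,0),(180,255,55));m=np.zeros_like(k);cv2.circle(m,(u,v),75,255,-1);m[v+50:]=0
nn,l,st,ce=cv2.connectedComponentsWithStats(k&m);i=1+st[1:,4].argmax();pts=np.argwhere(l==i)[:,::-1]
W=np.array([ray(c,p,71) for p in pts])[:,:2]-O;r=np.hypot(*W.T);a=np.arctan2(W[:,1],W[:,0]);s=(r>16)&(r<36)
print(st[i],np.degrees(np.angle(np.exp(4j*a[s]).mean())/4),np.percentile(r,98))
```

```text
t 14.625 p [516.5 -35.3 102.3] yaw -40.94 r 25.8 phi -41.5 F [-0.1 -0.  -0.2] Tz [ 0.088  0.139 -0.014] axis torque -0.011 open 20.01606542235506
257 178
[ 198  109  117  119 3324] -39.649022088138885 35.30478231436027
```

View pics/w4.png

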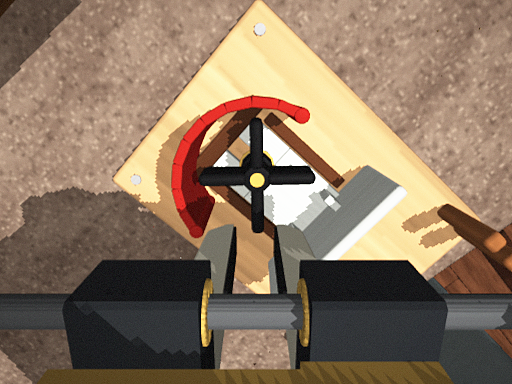

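The wrench read about 0.36 N·m before release and about 0 after. The nut stayed where it was turned, the plate is still home, and the fingers are clear of everything, so I'm handing in.

```bash
python3 -c "
from bench import robot
print(robot.hand_in())"
```

```text
the job is handed in; nothing more can be done
None
```

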